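# Fit the transit screw of a blood-bag mixer

## Robot

A 6-joint arm with a two-finger parallel gripper is mounted at the origin on the work surface. World frame = base frame: x ahead of the robot, y to its left, z up, the work surface at z = 0. Lengths are in m, angles in rad, forces in N, time in s.
With the tool pointing down it reaches from about 0.275 to 0.75 m from the base axis. Payload 10.2 kg.
Tool frame: the origin (TCP) lies between the finger pads; the fingertips stand 25 mm ahead of it and the grasp point (between the pads) lies 6 mm ahead of it; z points along the fingers, y is the line along which they close (so a half turn about z gives the same grasp; the last joint's range is limited). The gripper opens to 88 mm and grips with 3 to 60 N. Pads are 18 mm wide; open, the fingers measure 123 mm over their backs; the gripper's body (75 mm by 187 mm) begins 45 mm behind the grasp point.
Start: joints at [0.909, 0.313, 1.498, -0, 1.331, -0.223], TCP at [0.223, 0.475, 0.264] pointing down, gripper open.
Joint ranges: [-2.94, 2.94], [-0.97, 2.17], [0.19, 2.56], [-1.23, 4.37], [0.02, 3.11], [-2.88, 2.88]. Speed limits (rad/s): [2.39, 2.39, 3.01, 3.14, 3.14, 3.14].

## Interface

Orientations are given as a 3x3 rotation matrix whose columns are the frame's x, y, z axes.
In Python, from plant import robot gives the robot as it stands.
- The arm moves only by the tool play_rows, never from a script. Its argument "targets" is a list of rows, each a list of 4 numbers: the shift along the tool's x, y, z in mm, then the turn about the tool's z in rad. In form: [[tx, ty, tz, turn], ...]. A call has 1 to 20 rows; each row is the pose to reach, as a shift and turn from the pose commanded when the call began, along the tool's axes at that moment; what a row does not reach only later rows make up. A row lasts 1/10 s, in which the tool goes at most 50 mm and 8.59 degrees, less where a joint would pass 70% of its speed; a pose out of reach is approached as far as the arm can. A call with a gripper value outside its range is refused whole. "claw" is the gripper command: -1 is shut, 1 is fully open, values between are in proportion, set as the call begins (left out, the last holds). The fingers move at their own pace and stop on an object; "force" is the grip in N (left out, the last holds). Time passes only in rows, so rows that repeat a pose let the fingers close. It gives the time, the measured TCP pose, the force, the opening and the grip force at its end, in the units of the state.
- robot.observe(): the state, without advancing time (a new reading comes with each control period).
- robot.get_image(name): name is "scene" or "side" or "wrist"; returns (picture, depth): 400x640x3 uint8, red, green, blue; 400x640 float32, m along the optical axis (not along the pixel's ray), 0 where there is no reading.
- robot.camera_params(name): a dict with "fx", "fy", "cx", "cy" (pixels), "pose" (4x4, takes a point from camera to world coordinates); the wrist camera has in their place "hand_eye" (4x4, takes a point from camera to tool coordinates, whose origin is the TCP and whose axes are the flange's). Camera axes: x right, y up, looking along -z (the intrinsics and any distortion apply to the point x, -y, -z); pixel columns grow to the right and rows downward; lengths in m; the calibration is good to about 2 mm. The wrist camera is an equidistant fisheye: a pixel r from the principal point sees the ray r / f radians off the axis. A picture is of the moment at which its call begins: read the wrist's pose just before it. camera_params takes no time and is no camera call.
- robot.hand_in(): hands the job in; it is judged then, once.
Trained networks look in the newest picture that a camera, given by its name, has taken for a name from the list of things; names that differ only in an ending like _2 or _b are one class to them, and where a whole thing is asked for, a point or a joint stands for the part that bears it (a point fixed in the world has none). Each returns a list of dicts, best first, with "score" (0 to 1); they miss things now and then, are a little off and sometimes report something else, mostly with a low value. They report only what shows in the picture. A call takes as long as a camera call. They do not tell look-alikes from the thing itself.
- robot.boxes_of(camera, name): "rect" ([left, top, width, height] in pixels, round what is visible of it).
- robot.mark_of(camera, name): "point" ([column, row] in pixels: a listed point, or the origin of a listed thing).
The state is a dict: "time": time; "joints": joint angles; "joint_velocities": joint speeds; "joint_torque": joint torques, N m; "eef_pos": TCP position; "eef_rot": TCP orientation; "contact_force": force on the tool from outside, world axes, zero at the start; "torque": the same for the moment, N m; "gripper_width": finger opening in m; "finger_force": force on a finger pad.
Only numpy, scipy, OpenCV 4.12 (cv2) and the standard library are available. Lean on these libraries where they do the work, as an engineer would, in place of code of your own. Each camera call takes 0.05 s, during which the arm holds its last target. There are 200 camera calls.

## Task

Lock the blood-bag mixer for transport: take the wing screw from its stand, lower it into the deep well in the mixer's boss, and turn it under light pressure until you feel it drop into the start of the thread. Then turn it clockwise until its collar lies flush on the boss, and let go. Never force the screw, and leave everything else on the table where it is.

Things in the scene. Friction and masses are not known exactly. Their poses are not given: they have to be found in the camera images.
- screw: Loose wing screw, 120 g, hanging upright by its collar in the stand. Origin: centre of the collar's underside, z up the shank to the wing. Collar 40 mm diameter, z 0 to 8 mm; above it a flat wing 40 mm long (along x), 14 mm thick (along y), z 8 to 44 mm: grip it across y. Below, a 14 mm shank to z -70 mm, then a cone to -78 mm, 7 mm wide at its end.
- lugs (a point): On the screw's axis, 65 mm below the collar's underside: centre of a 6 mm round cross pin parallel to the wing (screw x). It sticks out on both sides as two lugs, 25 mm from end to end. The screw is the same after a half turn.
- mixer: Fixed white blood-bag mixer. Origin: on the table on the axis of the well; z up. Its housing, 210 mm wide and 62 to 72 mm high, lies from x -36 to 205 mm, with a bag tray (rim at z 100 mm) from x 52 to 192 mm. The boss is an upright tube on the origin, 52 mm outside diameter, top face at z 105 mm.
- well (a point): Centre of the well's mouth on the boss's top face, 105 mm above the table; axes as the mixer. The well is 31 mm wide and 50 mm deep. With the lugs lying on its floor the collar stands 18 mm above the boss. The floor yields on a stiff spring (8 N/mm) for 3 mm, then is rigid. More than 35 N between screw and mixer, pressing or twisting, is forcing it.
- well_floor (a point): Centre of the well's floor, 55 mm above the table; axes as the mixer (not the slot). Steel insert with a 17 mm hole and a 8.5 mm slot across it for the lugs, the start of a coarse two-start thread. The slot lies along the mixer's x give or take 1 rad about the vertical, unmeasured. When wing and slot agree within 0.09 rad the screw drops 13 mm, to 5 mm above the boss.
- thread (a point): Point on the well's axis in the insert, 42 mm above the table: lug undersides lie here once dropped in. From there about 1.25 rad clockwise (seen from above) lets the screw sink its last 5 mm to flush along a ramp: follow it down with a light push of about 4 N. The hard end stop comes 1.5 rad from the slot. Once turned it cannot be pulled out; anticlockwise it comes up again.
- stand: Fixed aluminium parking stand, 76 x 90 mm foot, two side plates and an 8 mm top plate whose top face is 95 mm above the table, with a 34 mm hole. Origin: on the table under the hole's centre; z up. The screw hangs in the hole, lift it straight up by 85 mm or more to clear.
- tape_a: Loose roll of tan tape, 42 mm in diameter, 40 mm high, near the stand; origin at its underside. Leave it alone.
- tape_b: A second such roll of tape, near the stand. Leave it alone.
- spray: Loose white bottle, 54 mm in diameter, 150 mm tall, upright behind the stand; origin at its underside. Leave it alone.
- ball_bowl: Loose steel bowl, 72 mm in diameter, with a red grip ball fixed in it, 62 mm high, between mixer and stand; origin at its underside. Leave it alone.
There are look-alikes about, which are no part of the job. Leave any red or yellow look-alike of the screw alone.

How it is judged:
By the outcome, as a careful person would: the job done as asked, in the order asked, and still so for the second after the job is handed in, with the robot touching nothing.
It also fails if it takes over 72 s, if anything falls off the work surface, if the arm or the gripper's body presses on something with over 40 N, if the wrist force passes 120 N, or if a joint passes its speed limit or range.

## Working session

There is one attempt and no reset: what is moved stays moved. The work goes in short steps, Python scripts to look and compute and a tool call to move; the robot and the scene stay as the last step left them, time stands still between calls to the robot, and variables do not carry over. Pictures are saved under pics/ and viewed, at most 10 in all, crops included, and the job is handed in when it is done.

Besides the shell and the picture viewer there is one more tool, called after "Emit:" as name(argument=value, ...) on one line, values as JSON. play_rows: Moves the arm, as the interface text tells. Its arguments: {"type":"object","properties":{"targets":{"type":"array"},"claw":{"type":"number"},"force":{"type":"number"}},"required":["targets"]}

```bash
mkdir -p pics; cat > h.py <<'E'
import numpy as np, cv2
from plant import robot
def world(cam,u,v,d,st=None):
    p=robot.camera_params(cam)
    x=(u-p["cx"])/p["fx"]; y=(v-p["cy"])/p["fy"]
    if cam=="wrist":
        r=np.hypot(x,y); k=np.tan(r)/r if r>1e-9 else 1
        x*=k;y*=k
        T=np.eye(4); T[:3,:3]=np.array(st["eef_rot"]); T[:3,3]=st["eef_pos"]; T=T@np.array(p["hand_eye"])
    else: T=np.array(p["pose"])
    return (T@np.array([x*d,-y*d,-d,1]))[:3]
def save(img,n): cv2.imwrite("pics/"+n,img[:,:,::-1])
E
python3 - <<'E'
from h import *
for c in ["scene","side"]:
    im,d=robot.get_image(c); save(im,c+"0.png"); np.save(c+"0.npy",d)
    print(c,{k:np.round(v,3).tolist() for k,v in robot.camera_params(c).items()})
    for n in ["screw","stand","well","mixer","ball_bowl"]:
        try:
            for b in robot.mark_of(c,n)[:4]:
                u,v=b["point"]; dd=d[int(np.clip(v,0,399)),int(np.clip(u,0,639))]
                print(n,np.round([u,v],0),round(b["score"],2),np.round(world(c,u,v,dd),3))
        except Exception as e: print(n,e)
s=robot.observe();print(s)
E
```

```text
scene {'fx': 453.822, 'fy': 453.822, 'cx': 316.456, 'cy': 204.287, 'pose': [[-0.556, -0.729, 0.399, 0.945], [0.831, -0.482, 0.276, 0.274], [-0.009, 0.485, 0.874, 0.94], [0.0, 0.0, 0.0, 1.0]]}
screw [303. 129.] 0.8 [ 0.409 -0.131  0.095]
screw [264. 112.] 0.67 [ 0.413 -0.244  0.084]
screw [202. 135.] 0.64 [ 0.549 -0.322  0.086]
well [398. 256.] 0.91 [0.551 0.206 0.055]
well [393. 263.] 0.53 [0.591 0.209 0.103]
mixer [392. 270.] 0.97 [0.592 0.213 0.077]
ball_bowl [338. 188.] 0.96 [0.474 0.008 0.043]
ball_bowl [254. 196.] 0.7 [ 0.595 -0.143  0.037]
ball_bowl [255. 140.] 0.53 [ 0.506 -0.195  0.113]
side {'fx': 512.254, 'fy': 512.254, 'cx': 315.36, 'cy': 192.965, 'pose': [[0.904, 0.327, -0.276, 0.217], [-0.428, 0.693, -0.58, -0.733], [0.002, 0.643, 0.766, 1.047], [0.0, 0.0, 0.0, 1.0]]}
screw [272. 268.] 0.97 [ 0.384 -0.163  0.097]
screw [371. 309.] 0.94 [ 0.533 -0.336  0.087]
screw [294. 303.] 0.89 [ 0.393 -0.266  0.108]
screw [331. 263.] 0.64 [ 0.5   -0.216  0.115]
stand [330. 283.] 0.77 [ 0.484 -0.246  0.086]
well [279. 136.] 0.59 [0.563 0.224 0.079]
mixer [284. 159.] 0.81 [0.549 0.157 
[... 201 characters left out ...]
oint_velocities': array([ 1.05630927e-03,  9.26309221e-04,  3.95601421e-04,  1.33513950e-04,
       -1.41272929e-03,  8.10512721e-05]), 'joint_torque': array([-5.52914535e-04, -4.01983631e+01, -2.52359051e+01,  6.95161591e-02,
        3.19753017e-02, -1.03657106e-05]), 'eef_pos': array([0.22305757, 0.47525427, 0.26372032]), 'eef_rot': array([[-9.05267126e-01,  4.24842829e-01,  2.79959846e-05],
       [ 4.24842829e-01,  9.05267127e-01, -1.56333592e-05],
       [-3.19855651e-05, -2.25847286e-06, -9.99999999e-01]]), 'contact_force': array([ 1.16010369,  0.45501328, -0.23245406]), 'torque': array([-0.03429348,  0.00286801, -0.03740727]), 'finger_force': 0.0, 'gripper_width': 0.08776537284440157}
```

View pics/scene0.png

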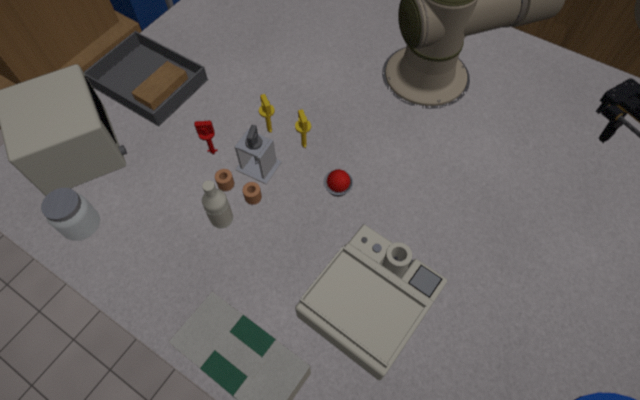

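View pics/side0.png

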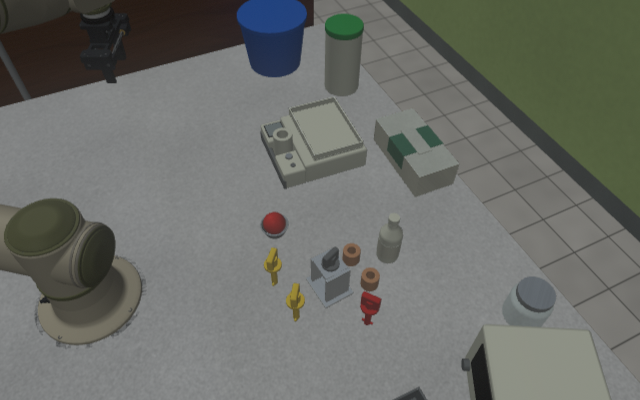

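The candidates for the screw, as scene pixel then side pixel:
- Yellow look-alike at (303,125) / (272,262).
- Yellow look-alike at (266,110) / (295,298).
- Red look-alike at (205,132) / (370,303).
- Grey screw in the aluminium stand at (253,136) / (331,258).

I choose the grey one in the stand. The boss is at scene (398,256). Next I check the choice in a close crop and measure from depth.

```bash
python3 - <<'E'
from h import *
ims=[]
for c,(u0,v0) in {"scene":(210,105),"side":(290,225)}.items():
    im=cv2.imread(f"pics/{c}0.png"); ims.append(cv2.resize(im[v0:v0+90,u0:u0+90],(390,390),interpolation=cv2.INTER_CUBIC))
cv2.imwrite("pics/crop.png",np.hstack(ims))
for c in ["scene","side"]:
    d=np.load(c+"0.npy"); V,U=np.mgrid[:400,:640]
    p=robot.camera_params(c); T=np.array(p["pose"])
    P=np.stack([(U-p["cx"])/p["fx"]*d,-(V-p["cy"])/p["fy"]*d,-d],-1)@T[:3,:3].T+T[:3,3]
    np.save(c+"P.npy",P)
    def near(x,y,r,z0,z1): 
        m=(np.hypot(P[...,0]-x,P[...,1]-y)<r)&(P[...,2]>z0)&(P[...,2]<z1); return P[m]
    q=near(.5,-.21,.05,.108,.16); print(c,"wing",len(q),q.mean(0).round(4),q[:,2].max().round(3))
    w,e=np.linalg.eigh(np.cov(q[:,:2].T)); print(np.sqrt(w).round(4),e[:,1])
    q=near(.5,-.21,.06,.088,.1); print("plate",len(q),q.mean(0).round(4))
    q=near(.555,.21,.05,.098,.112); m=cv2.minEnclosingCircle((q[:,:2]*1000).astype(np.float32)); print("boss",len(q),q.mean(0).round(4),m)
E
```

```text
scene wing 189 [ 0.5085 -0.1992  0.1291] 0.142
[0.0045 0.0122] [-0.95383657 -0.30032616]
plate 427 [ 0.5102 -0.1972  0.0937]
boss 349 [0.5681 0.2091 0.1038] ((567.0219116210938, 208.7310028076172), 26.20068359375)
side wing 223 [ 0.5015 -0.2108  0.1296] 0.141
[0.0044 0.0121] [-0.94856362 -0.31658657]
plate 488 [ 0.4992 -0.2146  0.0946]
boss 174 [0.5641 0.2042 0.1033] ((564.228271484375, 206.16094970703125), 27.765901565551758)
```

View pics/crop.png

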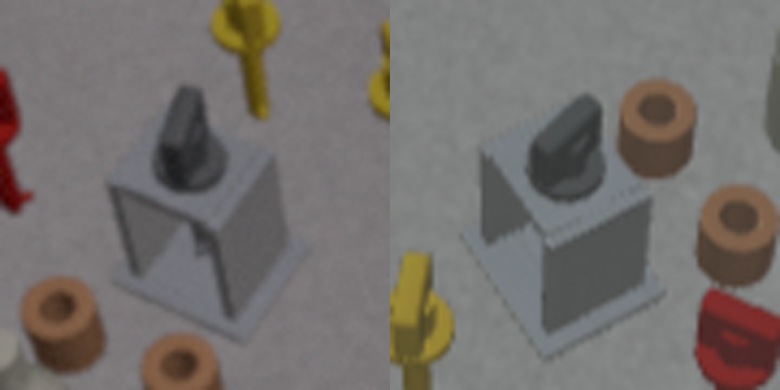

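The crop shows the grey wing screw hanging in the aluminium stand with its wing above the top plate: left half (185,140), right half (565,150). No yellow or red piece is involved.

The measured heights fit the description:

| Feature | Measured z (m) | Given z (m) |
|---|---|---|
| Plate | 0.094 | 0.095 |
| Wing top | 0.141 | 0.139 |
| Boss | 0.104 | 0.105 |

I look down the well on the way, with the gripper still empty.

```bash
python3 - <<'E'
from h import *
p=robot.camera_params("wrist");print({k:np.round(v,3).tolist() for k,v in p.items()})
P=np.load("sceneP.npy");m=(abs(P[...,0]-.64)<.17)&(abs(P[...,1]-.2)<.17)&(P[...,2]>.05)&(P[...,2]<.115)
q=(P[m][:,:2]*1000).astype(np.float32);print(cv2.minAreaRect(q))
for z0,z1 in((.06,.085),(.092,.102)):
  m2=m&(P[...,2]>z0)&(P[...,2]<z1);print(z0,P[m2].mean(0),cv2.minAreaRect((P[m2][:,:2]*1000).astype(np.float32)))
E
```

```text
{'fx': 309.707, 'fy': 309.707, 'cx': 316.729, 'cy': 200.827, 'hand_eye': [[-0.0, 0.954, 0.3, 0.078], [1.0, 0.0, -0.0, -0.0], [-0.0, 0.3, -0.954, -0.121], [0.0, 0.0, 0.0, 1.0]]}
((652.541015625, 202.66368103027344), (209.5458526611328, 239.0535888671875), 86.0562744140625)
0.06 [0.66968439 0.20732599 0.07641111] ((653.220947265625, 202.89743041992188), (209.13438415527344, 237.53701782226562), 85.92654418945312)
0.092 [0.67719736 0.20142837 0.09814241] ((651.641357421875, 202.22296142578125), (200.06866455078125, 214.3277130126953), 86.04833984375)
```

Emit:
play_rows(targets=[[-25,-5,0,0],[-70,-13,0,0],[-118,-22,0,0],[-166,-31,0,0],[-214,-40,0,0],[-262,-49,0,0],[-310,-58,10,0],[-355,-66,25,0],[-400,-75,42,0],[-440,-83,60,0],[-475,-90,76,0],[-495,-94,88,0],[-504,-95,94,0],[-504,-95,94,0]], claw=1)

```text
time: 2.0
eef_pos: [0.639, 0.1748, 0.1687]
eef_rot: [[-0.905, 0.426, -0.002], [0.426, 0.905, -0.0], [0.001, -0.001, -1.0]]
contact_force: [-0.1, -0.8, -0.2]
gripper_width: 0.0882
finger_force: 0.0
```

```bash
python3 - <<'E'
from h import *
s=robot.observe(); im,d=robot.get_image("wrist"); print(s["time"],s["eef_pos"])
np.savez("w1.npz",im=im,d=d,pos=s["eef_pos"],rot=s["eef_rot"])
for n in("well","well_floor"):
  for b in robot.mark_of("wrist",n)[:3]:
    u,v=b["point"]; dd=d[int(v),int(u)]; print(n,u,v,b["score"],dd,world("wrist",u,v,dd,s)); 
    if n=="well_floor": c=(int(u),int(v))
# mouth ring from depth
pts=[]
for v in range(400):
  for u in range(640):
    if d[v,u]>0:
      w=world("wrist",u,v,d[v,u],s)
      if .1<w[2]<.11 and np.hypot(w[0]-.568,w[1]-.208)<.035: pts.append(w)
pts=np.array(pts);print(len(pts),pts.mean(0),cv2.minEnclosingCircle((pts[:,:2]*1000).astype(np.float32)))
u,v=c; a=im[max(v-35,0):v+35,max(u-45,0):u+45]
save(cv2.resize(np.clip(a.astype(float)*1.6,0,255).astype(np.uint8),None,fx=8,fy=8,interpolation=cv2.INTER_CUBIC),"well.png"); print(max(u-45,0),max(v-35,0))
E
```

```text
2.0 [0.63899936 0.1747724  0.16872506]
well 319.1 100.5 0.59 0.26068872 [0.56401668 0.21204243 0.01494307]
well_floor 317.6 100.7 0.87 0.26146019 [0.56360879 0.21079018 0.01418667]Traceback (most recent call last):
  File "<stdin>", line 13, in <module>
  File "h.py", line 4, in world
    p=robot.camera_params(cam)
ValueError: time passes only in moves, steps and waits
```

```bash
cat >> h.py <<'E'
def cloud(im_d,pos,rot):
    p=robot.camera_params("wrist"); V,U=np.mgrid[:400,:640]
    x=(U-p["cx"])/p["fx"]; y=(V-p["cy"])/p["fy"]; r=np.hypot(x,y)+1e-9; k=np.tan(np.minimum(r,1.4))/r
    T=np.eye(4);T[:3,:3]=rot;T[:3,3]=pos;T=T@np.array(p["hand_eye"])
    return np.stack([x*k*im_d,-y*k*im_d,-im_d],-1)@T[:3,:3].T+T[:3,3]
E
python3 - <<'E'
from h import *
z=np.load("w1.npz"); P=cloud(z["d"],z["pos"],z["rot"]); im=z["im"]
m=(abs(P[...,2]-.105)<.006)&(np.hypot(P[...,0]-.566,P[...,1]-.209)<.036)&(z["d"]>0)
q=P[m];print(len(q),q.mean(0),cv2.minEnclosingCircle((q[:,:2]*1000).astype(np.float32)))
m=(np.hypot(P[...,0]-.566,P[...,1]-.209)<.018)&(P[...,2]<.062)
h=P[m];print(np.histogram(h[:,2],bins=np.arange(-.02,.07,.01)))
lo=h[h[:,2]<.045]; print(len(lo),lo.mean(0),np.sqrt(np.linalg.eigh(np.cov(lo[:,:2].T))[0]),np.linalg.eigh(np.cov(lo[:,:2].T))[1])
u,v=318,101; a=im[v-35:v+35,u-45:u+45]
save(cv2.resize(np.clip(a.astype(float)*1.6,0,255).astype(np.uint8),None,fx=8,fy=8,interpolation=cv2.INTER_CUBIC),"well.png")
E
```

```text
3731 [0.564841   0.20798871 0.10478948] ((564.9992065429688, 207.95664978027344), 26.12567710876465)
(array([  0,   0,   0, 369,   0,  37, 218, 728]), array([-0.02, -0.01,  0.  ,  0.01,  0.02,  0.03,  0.04,  0.05,  0.06]))
602 [0.564703   0.20803312 0.02454842] [0.00454717 0.00787945] [[-0.01018616 -0.99994812]
 [-0.99994812  0.01018616]]
```

View pics/well.png

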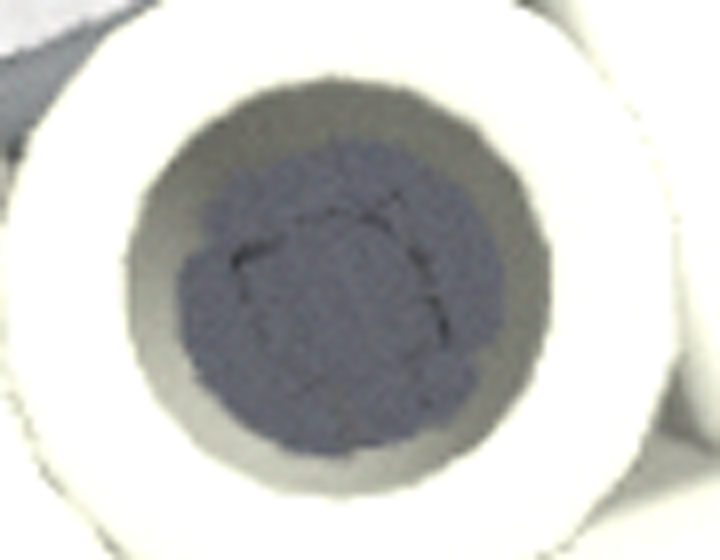

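```bash
python3 - <<'E'
from h import *
z=np.load("w1.npz"); P=cloud(z["d"],z["pos"],z["rot"]); 
D=P[...,:2]-[.5648,.2080]; r=np.hypot(D[...,0],D[...,1]); a=np.arctan2(D[...,1],D[...,0])
for r0,r1 in((.0095,.0115),(.0115,.0135),(.009,.0145)):
  m=(r>r0)&(r<r1)&(P[...,2]<.07)&(z["d"]>0); low=m&(P[...,2]<.050)
  al=a[low]; print(m.sum(),low.sum(), "slot angle",np.angle(np.mean(np.exp(2j*al)))/2, np.median(P[m][:,2]))
  print(np.histogram(al,bins=np.arange(-3.15,3.2,.3))[0])
E
```

```text
252 87 slot angle 0.14533167554691628 0.054383746671524
[11  0 10  3  0  0  0  0  2 11 10  6  6  8  0  0  0  0  0  8 12]
271 59 slot angle -0.06450588900670862 0.05468245326627327
[10  1  0  0  0  0  0  0  0 13 12  4  0  2  0  0  0  0  0  6 11]
746 220 slot angle 0.054784392438222584 0.05444553674149348
[30  4 13  8  4  1  0  1  2 31 31 15  7 11  3  2  0  2  1 21 33]
```

```bash
python3 - <<'E'
from h import *
z=np.load("w1.npz"); P=cloud(z["d"],z["pos"],z["rot"]); u,v=318,103
s=np.s_[v-28:v+28,u-28:u+28]
a=np.clip((z["im"][s].astype(float)-40)*2.5,0,255).astype(np.uint8); h=np.clip((P[s][...,2])/.07*255,0,255).astype(np.uint8)
h=cv2.applyColorMap(h,cv2.COLORMAP_JET)
save(cv2.resize(np.hstack([a,h[:,:,::-1]]),None,fx=7,fy=7,interpolation=cv2.INTER_NEAREST),"w2.png")
E
```

```text
(no output)
```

View pics/w2.png

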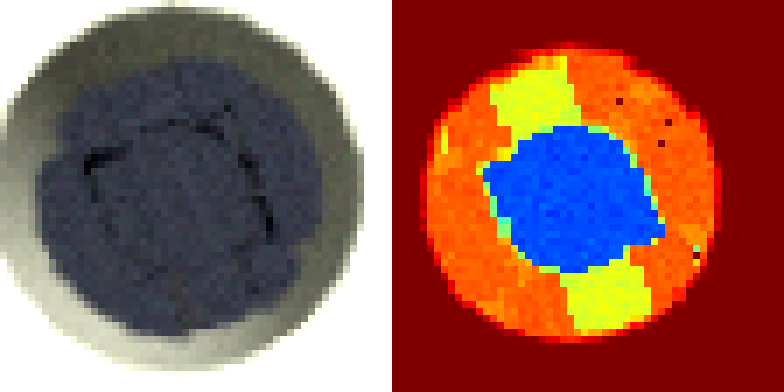

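The depth map (right half) clearly shows the slot as the yellow band, from (535,90) to (608,300). That puts it at about -0.08 rad in the world. The boss ring fit gives the well axis at (0.565, 0.208). Now I go over the screw.

Emit:
play_rows(targets=[[0,-15,-20,-0.02],[-2,-45,-50,-0.07],[-5,-88,-75,-0.15],[-10,-132,-81,-0.24],[-15,-177,-81,-0.33],[-20,-222,-81,-0.42],[-26,-267,-81,-0.51],[-31,-310,-81,-0.6],[-35,-350,-81,-0.68],[-38,-380,-81,-0.73],[-40,-396,-81,-0.75],[-40,-401,-81,-0.752],[-40,-401,-81,-0.752]])

```text
time: 3.45
eef_pos: [0.5048, -0.2043, 0.2513]
eef_rot: [[-0.951, -0.308, 0.001], [-0.308, 0.951, -0.0], [-0.001, -0.001, -1.0]]
contact_force: [0.3, -1.0, 0.3]
gripper_width: 0.0881
finger_force: 0.0
```

```bash
python3 - <<'E'
from h import *
z=np.load("w1.npz"); P=cloud(z["d"],z["pos"],z["rot"]); D=P[...,:2]-[.565,.208]
m=(np.hypot(D[...,0],D[...,1])<.0145)&(P[...,2]>.038)&(P[...,2]<.0505)&(abs(D[...,0])>.007); q=D[m]
vx=np.linalg.eigh(np.cov(q.T))[1][:,1];print("slot",m.sum(),np.arctan(vx[1]/vx[0]),q.mean(0))
s=robot.observe(); im,d=robot.get_image("wrist"); print(s["time"],s["eef_pos"],s["eef_rot"][:,0],s["joints"])
P=cloud(d,s["eef_pos"],s["eef_rot"]); save(im,"w3.png")
m=(np.hypot(P[...,0]-.505,P[...,1]+.205)<.04)&(P[...,2]>.132)&(P[...,2]<.145); q=P[m]
r=cv2.minAreaRect((q[:,:2]*1000).astype(np.float32)); print("wing",len(q),q.mean(0),r)
m=(np.hypot(P[...,0]-.505,P[...,1]+.205)<.04)&(P[...,2]>.0985)&(P[...,2]<.107); q=P[m]; print("collar",len(q),q.mean(0),cv2.minEnclosingCircle((q[:,:2]*1000).astype(np.float32)))
E
```

```text
slot 180 -0.07360606546083907 [1.25683986e-05 7.97455449e-06]
3.45 [ 0.50475728 -0.20430951  0.25133851] [-9.51465377e-01 -3.07755026e-01 -6.93094667e-04] [-5.99913849e-01  3.64885898e-01  1.45847283e+00  1.74541937e-04
  1.31731922e+00 -2.48358637e+00]
wing 833 [ 0.50145042 -0.20518424  0.13842977] ((502.6952209472656, -205.0263214111328), (39.87064743041992, 14.55872917175293), 20.880817413330078)
collar 633 [ 0.50035285 -0.20505421  0.10282491] ((502.8329162597656, -204.76177978515625), 20.04021644592285)
```

View pics/w3.png

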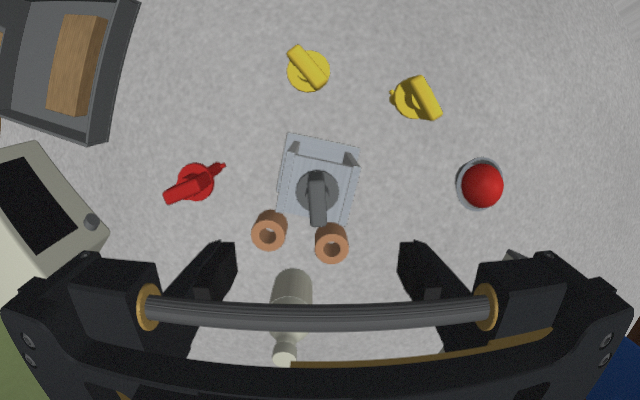

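The wing top at image (317,200) is centred at (0.5027,-0.2050) and runs at 0.364 rad. Its 39.9 x 14.6 mm size and 0.138 m height fit the description. I descend and grip.

Emit:
play_rows(targets=[[2,0,20,-0.05],[2,0,50,-0.052],[2,0,80,-0.052],[2,0,100,-0.052],[2,0,112,-0.052],[2,0,117,-0.052],[2,0,117,-0.052]])

```text
time: 4.2
eef_pos: [0.5032, -0.2051, 0.1339]
eef_rot: [[-0.934, -0.358, 0.0], [-0.358, 0.934, -0.0], [-0.0, -0.0, -1.0]]
contact_force: [0.2, 0.2, 0.9]
gripper_width: 0.0878
finger_force: 0.0
```

Emit:
play_rows(targets=[[0,0,0,0],[0,0,0,0],[0,0,0,0],[0,0,0,0],[0,0,0,0],[0,0,0,0],[0,0,0,0],[0,0,0,0]], claw=-1, force=30)

```text
time: 5.0
eef_pos: [0.5029, -0.2055, 0.1337]
eef_rot: [[-0.934, -0.357, -0.0], [-0.357, 0.934, -0.0], [0.0, -0.0, -1.0]]
contact_force: [-0.4, 0.1, 0.1]
gripper_width: 0.0264
finger_force: 0.0
```

Emit:
play_rows(targets=[[0,0,0,0],[0,0,0,0],[0,0,0,0],[0,0,0,0]])

```text
time: 5.4
eef_pos: [0.5029, -0.2055, 0.1337]
eef_rot: [[-0.934, -0.357, 0.0], [-0.357, 0.934, 0.0], [-0.0, 0.0, -1.0]]
contact_force: [-0.1, -0.9, -0.1]
gripper_width: 0.0136
finger_force: 30.0
```

Emit:
play_rows(targets=[[0,0,-8,0],[0,0,-25,0],[0,0,-55,0],[0,0,-90,0],[0,0,-120,0],[-5,9,-140,0.01],[-20,35,-150,0.03],[-42,74,-150,0.05],[-64,114,-150,0.07],[-87,154,-150,0.09],[-109,194,-150,0.11],[-132,234,-150,0.13],[-155,274,-150,0.15],[-175,310,-150,0.17],[-191,338,-150,0.18],[-201,356,-150,0.19],[-206,364,-150,0.19],[-206,364,-150,0.19]])

```text
time: 7.2
eef_pos: [0.5652, 0.2086, 0.2837]
eef_rot: [[-0.984, -0.176, -0.0], [-0.176, 0.984, -0.0], [0.0, -0.0, -1.0]]
contact_force: [0.2, 0.2, -2.1]
gripper_width: 0.0136
finger_force: 30.0
```

```bash
python3 - <<'E'
from h import *
s=robot.observe(); im,d=robot.get_image("wrist"); print(s["time"],s["eef_pos"],s["joints"],s["finger_force"],s["contact_force"],s["torque"])
np.savez("w4.npz",im=im,d=d,pos=s["eef_pos"],rot=s["eef_rot"])
P=cloud(d,s["eef_pos"],s["eef_rot"]); x,y,_=s["eef_pos"]
for z0,z1 in((.282,.294),(.247,.258),(.165,.24)):
  m=(np.hypot(P[...,0]-x,P[...,1]-y)<.032)&(P[...,2]>z0)&(P[...,2]<z1); q=P[m]
  if len(q)>5: print(z0,len(q),q.mean(0)-[x,y,0],cv2.minEnclosingCircle((q[:,:2]*1000).astype(np.float32)))
m=(abs(P[...,2]-.105)<.006)&(np.hypot(P[...,0]-.565,P[...,1]-.208)<.035);q=P[m]
print("boss",len(q),cv2.minEnclosingCircle((q[:,:2]*1000).astype(np.float32)))
a,b=robot.get_image("scene");save(a[190:290,330:450],"s4small.png");c,_=robot.get_image("side")
A=cv2.resize(a[180:280,345:445],(390,390));B=cv2.resize(c[60:160,230:330],(390,390));save(np.hstack([A,B]),"s4.png");save(im,"w4.png")
E
```

```text
7.2 [0.56521253 0.20858229 0.28374839] [ 1.59311758e-01  4.75470593e-01  1.21170782e+00 -1.06810416e-04
  1.45462758e+00 -1.58810899e+00] 30.000021918676794 [ 0.17578039  0.21429637 -2.07746305] [ 0.06499383  0.01941351 -0.00799059]
0.282 2731 [-0.00829508 -0.00153451  0.28804795] ((554.994873046875, 206.84295654296875), 22.45946502685547)
0.247 780 [-0.01335346 -0.00246352  0.25230101] ((558.0331420898438, 207.18502807617188), 18.37986946105957)
0.165 320 [-0.00589184 -0.0010191   0.19210257] ((560.8377075195312, 207.47283935546875), 8.007845878601074)
boss 1194 ((564.9267578125, 208.12371826171875), 26.4514102935791)
```

View pics/w4.png

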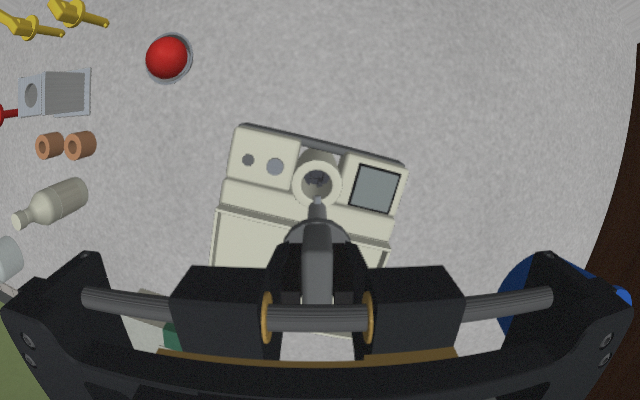

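The screw hangs upright in the gripper, with the shank at image (317,212) and the well mouth at (317,185). The boss fits at (0.5649,0.2081) again. I lower it into the well.

Emit:
play_rows(targets=[[0,-0.5,10,0],[0,-0.5,30,0],[0,-0.5,45,0],[0,-0.5,55,0],[0,-0.5,65,0],[0,-0.5,75,0],[0,-0.5,85,0],[0,-0.5,95,0],[0,-0.5,102,0],[0,-0.5,107,0],[0,-0.5,110,0],[0,-0.5,110,0],[0,-0.5,110,0]])

```text
time: 8.65
eef_pos: [0.5656, 0.2076, 0.174]
eef_rot: [[-0.985, -0.174, 0.001], [-0.174, 0.985, 0.0], [-0.001, -0.0, -1.0]]
contact_force: [0.1, 0.0, -0.9]
gripper_width: 0.014
finger_force: 30.0
```

Emit:
play_rows(targets=[[0,0,3,0],[0,0,6,0],[0,0,8,0],[0,0,10,0],[0,0,11,0],[0,0,11,0]])

```text
time: 9.25
eef_pos: [0.5654, 0.2076, 0.1626]
eef_rot: [[-0.985, -0.174, -0.0], [-0.174, 0.985, -0.0], [0.0, 0.0, -1.0]]
contact_force: [0.2, -0.1, -1.6]
gripper_width: 0.0138
finger_force: 30.0
```

Emit:
play_rows(targets=[[0,0,0.5,0],[0,0,1,0],[0,0,1.5,0],[0,0,1.5,0],[0,0,1.5,0]])

```text
time: 9.75
eef_pos: [0.5654, 0.2076, 0.1613]
eef_rot: [[-0.985, -0.174, 0.0], [-0.174, 0.985, -0.0], [-0.0, -0.0, -1.0]]
contact_force: [0.8, -0.2, -0.9]
gripper_width: 0.014
finger_force: 30.0
```

Emit:
play_rows(targets=[[0,0,0.4,0],[0,0,0.8,0],[0,0,0.8,0],[0,0,0.8,0]])

```text
time: 10.15
eef_pos: [0.5655, 0.2076, 0.1606]
eef_rot: [[-0.985, -0.174, 0.0], [-0.174, 0.985, 0.0], [-0.0, -0.0, -1.0]]
contact_force: [-1.1, 0.4, 1.1]
gripper_width: 0.014
finger_force: 30.0
```

Emit:
play_rows(targets=[[0,0,0.3,0],[0,0,0.5,0],[0,0,0.5,0.02],[0,0,0.5,0.05],[0,0,0.5,0.08],[0,0,0.5,0.1],[0,0,0.5,0.1]])

```text
time: 10.85
eef_pos: [0.5653, 0.2076, 0.1597]
eef_rot: [[-0.997, -0.074, -0.0], [-0.074, 0.997, 0.0], [0.0, 0.0, -1.0]]
contact_force: [0.8, 1.0, 0.3]
gripper_width: 0.0137
finger_force: 30.0
```

Emit:
play_rows(targets=[[0,0,0.4,0.02],[0,0,0.4,0.04],[0,0,0.4,0.06],[0,0,0.4,0.08],[0,0,0.4,0.08]])

```text
time: 11.35
eef_pos: [0.5653, 0.2075, 0.1594]
eef_rot: [[-1.0, 0.006, -0.0], [0.006, 1.0, -0.0], [0.0, -0.0, -1.0]]
contact_force: [-0.1, -0.0, -1.6]
gripper_width: 0.0139
finger_force: 30.0
```

```bash
python3 - <<'E'
from h import *
for i in range(6):
    s=robot.observe(); robot.get_image("wrist"); print(s["eef_pos"],s["contact_force"],s["torque"][2])
E
```

```text
[0.56529026 0.20754218 0.1593599 ] [-0.11485803 -0.00592944 -1.64316825] 0.01062064497428773
[0.56530708 0.20752142 0.15937829] [ 0.53441591  0.76458143 -1.07892355] -0.00869115029954734
[0.56531974 0.20755364 0.15941276] [-0.09296979  0.16230173 -1.74502967] 0.0011802187933270462
[0.56534529 0.20755632 0.15943626] [-0.13610885  0.59149919 -1.74556223] -0.009309759408454884
[0.56536026 0.20756962 0.15946057] [ 0.2873689  -0.56905532 -1.30772779] -0.027860289900062635
[0.56536197 0.20756127 0.15945181] [ 0.36960111  0.30028169 -1.5696105 ] -0.05150701607257451
```

The floor's push has vanished at yaw 3.136, so the lugs are over the slot. I centre the last 0.06 rad and follow down gently.

Emit:
play_rows(targets=[[0,0,0,0.03],[0,0,0,0.06],[0,0,1,0.06],[0,0,2,0.06],[0,0,2.5,0.06],[0,0,2.5,0.06]])

```text
time: 12.25
eef_pos: [0.5653, 0.2076, 0.1569]
eef_rot: [[-0.998, 0.064, -0.0], [0.064, 0.998, -0.0], [0.0, -0.0, -1.0]]
contact_force: [-0.4, 0.3, -1.4]
gripper_width: 0.0138
finger_force: 30.0
```

Emit:
play_rows(targets=[[0,0,1,0],[0,0,2,0],[0,0,3,0],[0,0,4,0],[0,0,5,0],[0,0,6,0],[0,0,7,0],[0,0,7,0]])

```text
time: 13.05
eef_pos: [0.5653, 0.2076, 0.1499]
eef_rot: [[-0.998, 0.065, -0.0], [0.065, 0.998, -0.0], [0.0, -0.0, -1.0]]
contact_force: [-0.1, 0.3, -0.9]
gripper_width: 0.0141
finger_force: 30.0
```

Emit:
play_rows(targets=[[0,0,0.5,0],[0,0,1,0],[0,0,1.5,0],[0,0,1.5,0],[0,0,1.5,0]])

```text
time: 13.55
eef_pos: [0.5654, 0.2076, 0.1486]
eef_rot: [[-0.998, 0.065, 0.0], [0.065, 0.998, 0.0], [-0.0, 0.0, -1.0]]
contact_force: [0.2, -0.4, 0.2]
gripper_width: 0.0139
finger_force: 30.0
```

Emit:
play_rows(targets=[[0,0,0.3,0],[0,0,0.3,0],[0,0,0.3,0]])

```text
time: 13.85
eef_pos: [0.5655, 0.2076, 0.1484]
eef_rot: [[-0.998, 0.065, 0.0], [0.065, 0.998, 0.0], [-0.0, 0.0, -1.0]]
contact_force: [-0.6, -0.2, 1.4]
gripper_width: 0.0138
finger_force: 30.0
```

Emit:
play_rows(targets=[[0,0,0.1,0.05],[0,0,0.3,0.1],[0,0,0.5,0.15],[0,0,0.7,0.2],[0,0,0.7,0.2]])

```text
time: 14.35
eef_pos: [0.5656, 0.2077, 0.148]
eef_rot: [[-0.965, 0.262, 0.001], [0.262, 0.965, 0.0], [-0.001, 0.0, -1.0]]
contact_force: [-0.3, 0.1, 3.4]
gripper_width: 0.0134
finger_force: 30.0
```

Emit:
play_rows(targets=[[0,0,0.1,0.05],[0,0,0.3,0.1],[0,0,0.5,0.15],[0,0,0.7,0.2],[0,0,0.7,0.2]])

```text
time: 14.85
eef_pos: [0.5656, 0.2076, 0.1472]
eef_rot: [[-0.894, 0.448, 0.001], [0.448, 0.894, 0.0], [-0.001, 0.0, -1.0]]
contact_force: [0.2, -0.1, 4.2]
gripper_width: 0.014
finger_force: 30.0
```

Emit:
play_rows(targets=[[0,0,0.1,0.05],[0,0,0.3,0.1],[0,0,0.5,0.15],[0,0,0.7,0.2],[0,0,0.9,0.25],[0,0,1.1,0.3],[0,0,1.1,0.3]])

```text
time: 15.55
eef_pos: [0.5655, 0.2076, 0.1458]
eef_rot: [[-0.723, 0.691, 0.0], [0.691, 0.723, 0.0], [-0.0, 0.0, -1.0]]
contact_force: [0.1, -0.8, 2.7]
gripper_width: 0.0137
finger_force: 30.0
```

Emit:
play_rows(targets=[[0,0,0.3,0.05],[0,0,0.5,0.1],[0,0,0.7,0.15],[0,0,0.9,0.2],[0,0,1.1,0.25],[0,0,1.3,0.3],[0,0,1.3,0.3]])

```text
time: 16.25
eef_pos: [0.5654, 0.2076, 0.1445]
eef_rot: [[-0.486, 0.874, 0.0], [0.874, 0.486, -0.0], [-0.0, 0.0, -1.0]]
contact_force: [-0.3, -0.4, 3.4]
gripper_width: 0.0136
finger_force: 30.0
```

Emit:
play_rows(targets=[[0,0,0.2,0.05],[0,0,0.4,0.1],[0,0,0.6,0.15],[0,0,0.8,0.2],[0,0,1.0,0.25],[0,0,1.0,0.25]])

```text
time: 16.85
eef_pos: [0.5655, 0.2076, 0.1437]
eef_rot: [[-0.255, 0.967, 0.001], [0.967, 0.255, 0.0], [-0.0, 0.001, -1.0]]
contact_force: [-0.2, -1.3, 4.3]
gripper_width: 0.0134
finger_force: 30.0
```

```bash
python3 - <<'E'
from h import *
for i in range(4):
    s=robot.observe(); robot.get_image("wrist"); print(s["time"],s["eef_pos"],s["contact_force"],s["torque"][2])
E
```

```text
16.85 [0.56554674 0.20764257 0.14368797] [-0.23740021 -1.32309899  4.31431671] -0.06111142322969354
16.9 [0.56555433 0.20763774 0.14370668] [-0.26940483  0.35075264  5.47169191] -0.029258984024855987
16.95 [0.56556147 0.2076121  0.14368653] [-0.10986975  0.96035447  5.22902523] -0.060865765907719485
17.0 [0.56556143 0.2076488  0.14369911] [0.84468281 0.34574804 6.11960735] 0.01589667645282574
```

Emit:
play_rows(targets=[[0,0,0.1,0.04],[0,0,0.2,0.08],[0,0,0.2,0.1],[0,0,0.2,0.1],[0,0,0.2,0.1]])

```text
time: 17.55
eef_pos: [0.5657, 0.2077, 0.1437]
eef_rot: [[-0.158, 0.987, 0.001], [0.987, 0.158, 0.0], [0.0, 0.001, -1.0]]
contact_force: [-0.5, 0.3, 5.8]
gripper_width: 0.0137
finger_force: 30.0
```

```bash
python3 - <<'E'
from h import *
for i in range(4):
    s=robot.observe(); robot.get_image("wrist"); print(s["time"],s["eef_pos"],s["eef_rot"][:2,0],s["contact_force"],s["torque"][2])
E
```

```text
17.55 [0.56569241 0.20765783 0.14368647] [-0.15777882  0.98747448] [-0.45761525  0.28515732  5.82859209] 0.05427051981740746
17.6 [0.56571846 0.20766705 0.14370525] [-0.1577752   0.98747505] [0.00847585 0.64079812 5.6370494 ] 0.02389209316874185
17.65 [0.56570381 0.20767542 0.14368778] [-0.15779777  0.98747145] [0.55527064 0.02389895 5.29740167] -0.023542128702941898
17.7 [0.56569593 0.20765874 0.14370354] [-0.15777275  0.98747545] [-0.24432235  0.35917614  5.7050008 ] -0.039917616138340176
```

Emit:
play_rows(targets=[[0,0,-0.5,0],[0,0,-0.5,0],[0,0,-0.5,0],[0,0,-0.5,0],[0,0,-0.5,0],[0,0,-0.5,0],[0,0,-0.5,0],[0,0,-0.5,0],[0,0,-0.5,0],[0,0,-0.5,0]], claw=0.5)

```text
time: 18.75
eef_pos: [0.5654, 0.2076, 0.1437]
eef_rot: [[-0.155, 0.988, -0.0], [0.988, 0.155, 0.0], [0.0, -0.0, -1.0]]
contact_force: [-0.3, 0.5, 0.0]
gripper_width: 0.0659
finger_force: 0.0
```

Emit:
play_rows(targets=[[0,0,-5,0],[0,0,-20,0],[0,0,-45,0],[0,0,-75,0],[0,0,-100,0],[0,0,-110,0],[0,0,-110,0],[0,0,-110,0]])

```text
time: 19.55
eef_pos: [0.5651, 0.2075, 0.2525]
eef_rot: [[-0.155, 0.988, -0.002], [0.988, 0.155, -0.0], [-0.0, -0.002, -1.0]]
contact_force: [-0.2, 0.0, -0.5]
gripper_width: 0.0661
finger_force: 0.0
```

```bash
python3 - <<'E'
from h import *
s=robot.observe(); im,d=robot.get_image("wrist"); print(s["time"],s["eef_pos"],s["gripper_width"]); P=cloud(d,s["eef_pos"],s["eef_rot"]); save(im,"w5.png")
R=np.hypot(P[...,0]-.565,P[...,1]-.208)
q=P[(R<.022)&(P[...,2]>.141)&(P[...,2]<.16)];r=cv2.minAreaRect((q[:,:2]*1000).astype(np.float32));print("wing top",len(q),np.median(q[:,2]),r)
q=P[(R<.0195)&(P[...,2]<.13)&(P[...,2]>.1)];print("collar top",len(q),np.median(q[:,2]))
q=P[(R>.0215)&(R<.025)&(P[...,2]<.115)&(P[...,2]>.09)];print("boss",len(q),np.median(q[:,2]))
E
```

```text
19.55 [0.5650681  0.20751595 0.25246968] 0.06606192843369992
wing top 856 0.1487113480663396 ((565.1231689453125, 207.36032104492188), (13.159786224365234, 39.88450622558594), 9.335734367370605)
collar top 796 0.11291460827000482
boss 496 0.10493423194478066
```

View pics/w5.png

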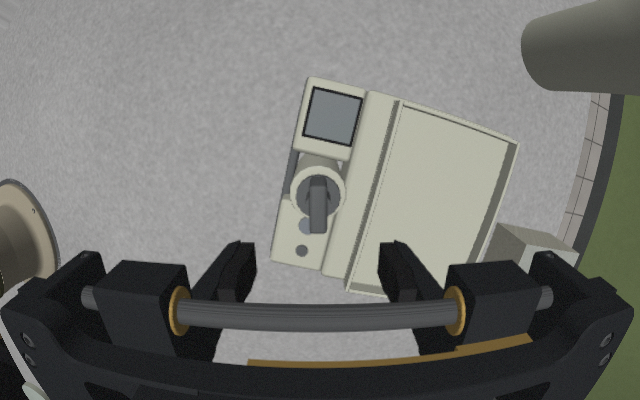

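The picture shows the screw upright in the boss at (318,195), with the gripper clear of it. The collar top reads 0.1129 m and the boss 0.1049 m, an 8.0 mm step, so the collar is flush.

```bash
python3 -c "
from plant import robot
print(robot.hand_in())"
```

```text
the job is handed in; nothing more can be done
None
```

The wing screw is locked into the mixer boss with its collar flush, the gripper has let go and moved clear, and the job was handed in at about 20 s of the 72 s allowed.

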